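Make up two tasting sets in cell trays

TASK

Make up two tasting sets from the loose stock in front of the robot. In the three-cell tray stand the amber bottle in the cell next to the high end board with the grip bar, lay the timer flat with its screen up in the middle cell and stand the cup mouth up in the cell at the low end; in the two-cell tray stand the carton in the cell next to the high end board and the squat jar in the other cell. Put each thing down in the middle of its cell (within about a centimetre) without dropping it, let everything go upright as it stood in stock, and leave the blue jug, the big jar and the tissue box where they are.

Things in the scene. Friction and masses are not known exactly. Their poses are not given: they have to be found in the camera images.
- tray3: Red tray fixed to the table. Origin: centre of underside; y along its row of cells (to robot's left within 0.2 rad), z up. Floor top at z = 4 mm. 140 mm wide (x), walls 4 mm thick, 20 mm high; dividers 14 mm high; one end board is high with a black grip bar on top, 46 mm. Cells 132 x 84 mm. 268 mm long, three cells at y = +88, 0 and -88 mm; high board at the +y end.
- tray2: Red tray fixed to the table. Origin: centre of underside; y along its row of cells (to robot's left within 0.2 rad), z up. Floor top at z = 4 mm. 140 mm wide (x), walls 4 mm thick, 20 mm high; dividers 14 mm high; one end board is high with a black grip bar on top, 46 mm. Cells 132 x 84 mm. 180 mm long, two cells at y = +44 and -44 mm; high board at the -y end.
- bottle: Stands upright loose on the table; origin: centre of its underside, z up. Round amber glass bottle with a label, a neck and a white cap: body 42 mm in diameter, straight from 5 to 54 mm up, 95 mm tall over all, 85 to 170 g.
- jar: Stands upright loose on the table; origin: centre of its underside, z up. Squat round clear glass jar with a steel lid and paper label: body 58 mm across, straight from 2 to 33 mm up, lid 54 mm across, 50 mm tall, 85 to 170 g.
- cup: Stands upright loose on the table; origin: centre of its underside, z up. Empty white plastic tasting cup, open at the top: 60 mm across the rim, 48 mm at the foot, 65 mm tall, wall 3 mm, 20 to 40 g; can be held round its outside.
- carton: Stands upright loose on the table; origin: centre of its underside, z up. Plain upright cardboard carton with a paper band: 36 mm (x) by 58 mm (y), 80 mm tall (z), 55 to 110 g. At the start its x axis is within 0.5 rad of world x.
- timer: Flat white plastic timer lying screen up, loose on the table; origin: centre of its underside, z up. 40 mm (x) by 64 mm (y), 26 mm thick (z), dark screen and two grey buttons on top that stand up 2 mm, 50 to 100 g. At the start its x axis is within 0.5 rad of world x.
- jug: Bystander, leave alone: open blue plastic jug, 104 mm across the rim, 150 mm tall, with a side handle along its +y; origin: centre of its underside. At the robot's left.
- bigjar: Bystander, leave alone: big clear glass jar with a grey lid, 80 mm in diameter, 130 mm tall; origin: centre of its underside. At the robot's right.
- tissues: Bystander, leave alone: cardboard tissue box 70 x 200 x 70 mm, paper sticking out to about 100 mm; origin: centre of its underside. Beyond the trays.
There are look-alikes about, which are no part of the job. Leave any green or turquoise look-alike of the tray2 alone.

How it is judged:
At the end, for the whole second after the job is handed in: Three-cell tray: bottle at high end board, timer middle, cup low end. Two-cell tray: carton at high end board, jar in the other. Each origin within 15 mm of its cell centre along the tray's x and y, on the tray floor (0-9 mm over the underside), tilt under 0.12 rad, at rest, released (x of bottle in the frame of tray3 between -0.015 and 0.015 m and y of bottle in the frame of tray3 between 0.073 and 0.103 m and z of bottle in the frame of tray3 between 0 and 0.009 m and angle between each of bottle, timer, cup, carton, jar's own z axis and vertical below 0.12 rad and linear speed of each of bottle, timer, cup, carton, jar below 0.02 m/s and angular speed of each of bottle, timer, cup, carton, jar below 0.2 rad/s and contact force between each of bottle, timer, cup, carton, jar and the fingers below 0.05 N and x of timer in the frame of tray3 between -0.015 and 0.015 m and y of timer in the frame of tray3 between -0.015 and 0.015 m and z of timer in the frame of tray3 between 0 and 0.009 m and x of cup in the frame of tray3 between -0.015 and 0.015 m and y of cup in the frame of tray3 between -0.103 and -0.073 m and z of cup in the frame of tray3 between 0 and 0.009 m and x of carton in the frame of tray2 between -0.015 and 0.015 m and y of carton in the frame of tray2 between -0.059 and -0.029 m and z of carton in the frame of tray2 between 0 and 0.009 m and x of jar in the frame of tray2 between -0.015 and 0.015 m and y of jar in the frame of tray2 between 0.029 and 0.059 m and z of jar in the frame of tray2 between 0 and 0.009 m); the robot touches nothing.
It fails at once if the blue jug, big jar or tissue box is moved more than 20 mm or tipped over 0.2 rad (distance of any of jug, bigjar, tissues from where it was at the start of the episode above 0.02 m or angle between any of jug, bigjar, tissues's own z axis and vertical above 0.2 rad).
It fails at once if a thing of the stock is dropped: untouched by the robot it moves faster than 0.7 m/s, as from about 25 mm ((linear speed of bottle above 0.7 m/s and contact force between bottle and the arm below 0.01 N and contact force between bottle and the fingers below 0.01 N) or (linear speed of timer above 0.7 m/s and contact force between timer and the arm below 0.01 N and contact force between timer and the fingers below 0.01 N) or (linear speed of cup above 0.7 m/s and contact force between cup and the arm below 0.01 N and contact force between cup and the fingers below 0.01 N) or (linear speed of carton above 0.7 m/s and contact force between carton and the arm below 0.01 N and contact force between carton and the fingers below 0.01 N) or (linear speed of jar above 0.7 m/s and contact force between jar and the arm below 0.01 N and contact force between jar and the fingers below 0.01 N)).
It also fails if it takes over 115 s, if anything falls off the work surface, if the arm or the gripper's body presses on something with over 40 N, if the wrist force passes 120 N, or if a joint passes its speed limit or range.

ROBOT

A 7-joint arm with a two-finger parallel gripper is mounted at the origin on the work surface. World frame = base frame: x ahead of the robot, y to its left, z up, the work surface at z = 0. Lengths are in m, angles in rad, forces in N, time in s.
With the tool pointing down it reaches from about 0.375 to 0.925 m from the base axis. Payload 3.1 kg.
Tool frame: the origin (TCP) lies at the very end of the fingers, on their centre line; the grasp point (between the pads) lies 19 mm behind it; z points along the fingers, y is the line along which they close (so a half turn about z gives the same grasp; the last joint's range is limited). The gripper opens to 85 mm and grips with 20 to 120 N. Pads are 22 mm wide; open, the fingers measure 114 mm over their backs; the gripper's body (76 mm by 85 mm) begins 54 mm behind the grasp point. The pads swing forward as they close: fully open they stand 13 mm farther back than shut.
Start: joints at [-1.442, 0.383, 0.044, 1.598, -0.018, 1.161, -0.05], TCP at [0.146, 0.633, 0.231] pointing down, gripper open.
Joint ranges: [-2.61, 2.61], [-0.41, 2.15], [-1.48, 1.57], [0, 2.5], [-1.57, 4.71], [0.05, 1.97], [-2.85, 2.85]. Speed limits (rad/s): [2.79, 2.79, 3.14, 3.14, 3.14, 3.14, 3.14].

INTERFACE

Orientations are given as a unit quaternion [w, x, y, z].
In Python, from plant import robot gives the robot as it stands. The module is installed in compiled form; this text tells all that it offers.
- The arm moves only by the shell command python3 -m crank 'ROWS'. ROWS is JSON, a list of rows, each a list of 7 numbers: the shift along the tool's x, y, z as a fraction of full scale, then the turn, a rotation vector about the tool's x, y, z as a fraction of full scale, then the opening, from 0 (shut) to 1 (fully open). A call has exactly 5 rows; each row shifts and turns the commanded pose from where the row before left it, along the tool's axes as they then stand; what a row does not reach is not made up. Full scale, the value 1, is 100 mm for a shift and 90 degrees for a turn. A row lasts 1/8 s, in which the tool goes at most 62.5 mm and 10.7 degrees, less where a joint would pass 70% of its speed; a pose out of reach is approached as far as the arm can. A call with a number of a shift or a turn outside -1 to 1 is refused whole. A call with a gripper value outside its range is refused whole. The fingers move at their own pace and stop on an object; the grip force is fixed at half the most. Time passes only in rows, so rows that do not move let the fingers close, or fill a call up. It gives the time, the measured TCP pose, the force, the opening and the grip force at its end, in the units of the state.
- robot.get_state(): the state, without advancing time (a new reading comes with each control period).
- robot.capture(name): name is "scene" or "top"; returns the picture (400x640x3 uint8, blue, green, red); there is no depth.
- robot.camera_info(name): a dict with "fx", "fy", "cx", "cy" (pixels), "R" (3x3) and "t" (3): a world point X has camera coordinates R X + t. Camera axes: x right, y down, z forward; pixel columns grow to the right and rows downward; lengths in m; the calibration is good to about 2 mm. A picture is of the moment at which its call begins. camera_info takes no time and is no camera call.
- robot.finish_job(): hands the job in; it is judged then, once.
The state is a dict: "time": time; "joint_pos": joint angles; "joint_velocities": joint speeds; "effort": joint torques, N m; "tool_pos": TCP position; "eef_rot": TCP orientation; "ft_force": force on the tool from outside, world axes, zero at the start; "wrist_torque": the same for the moment, N m; "gripper_width": opening from 0.0 (shut) to 1.0 (fully open); "grasp_force": force on a finger pad.
Only numpy, scipy, OpenCV 4.12 (cv2) and the standard library are available. Lean on these libraries where they do the work, as an engineer would, in place of code of your own. Each camera call takes 0.05 s, during which the arm holds its last target. There are 200 camera calls.

## Working session

There is one attempt and no reset: what is moved stays moved. The work goes in short steps, Python scripts to look and compute and a shell command to move; the robot and the scene stay as the last step left them, time stands still between calls to the robot, and variables do not carry over. Pictures are saved under pics/ and viewed, at most 14 in all, crops included, and the job is handed in when it is done.

```bash
mkdir -p pics; python3 - <<'E'
from plant import robot
import cv2
s=robot.get_state();print(s['time'],s['tool_pos'],s['eef_rot'],s['gripper_width'])
for n in("scene","top"):
    cv2.imwrite(f"pics/{n}0.png",robot.capture(n)); print(robot.camera_info(n))
E
```

```text
0.0 [0.14595162 0.63243462 0.22989544] [-8.52672780e-05  1.13106553e-01  9.93582006e-01 -1.30308879e-03] 0.9989722173159892
{'fx': 491.14533944107353, 'fy': 491.14533944107353, 'cx': 327.5504194244261, 'cy': 193.97175633283933, 'R': array([[ 0.55482096,  0.83194235, -0.00675495],
       [ 0.69758801, -0.46961407, -0.54114102],
       [-0.45337035,  0.29552421, -0.84090473]]), 't': array([-0.258569  , -0.34629872,  1.70223584])}
{'fx': 466.4867188050253, 'fy': 466.4867188050253, 'cx': 324.7756722410678, 'cy': 194.9524469753306, 'R': array([[-0.07254924, -0.99735295,  0.00486803],
       [-0.97606222,  0.06999543, -0.20592035],
       [ 0.20503453, -0.01969086, -0.97855665]]), 't': array([0.01281771, 0.52175831, 1.28630203])}
```

View pics/scene0.png

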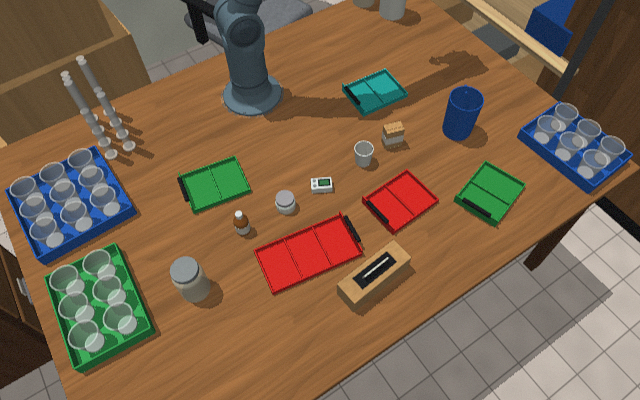

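View pics/top0.png

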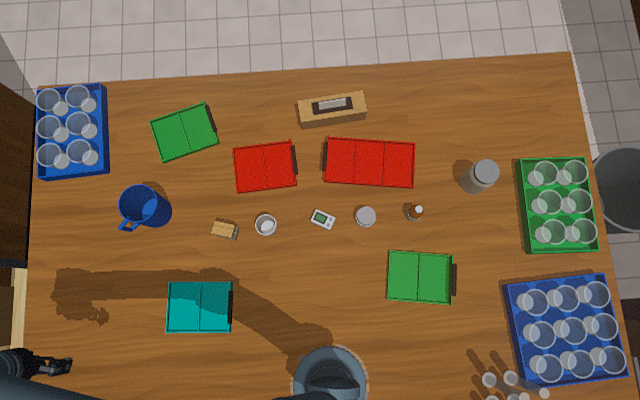

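The top view shows the two red trays: tray2 near (265,166) with its board on the right, and tray3 near (370,162) with its board on the left. The stock lies in a row: carton (225,230), cup (265,224), timer (322,219), jar (365,216), bottle (416,212). I'll enlarge that row.

```bash
python3 - <<'E'
import cv2,numpy as np
t=cv2.imread("pics/top0.png")
a=cv2.resize(t[195:245,200:320],(800,333),interpolation=cv2.INTER_CUBIC)[:290]
b=cv2.resize(t[195:245,310:430],(800,333),interpolation=cv2.INTER_CUBIC)[:290]
cv2.imwrite("pics/crop1.png",np.vstack([a,b]))
s=cv2.imread("pics/scene0.png")
cv2.imwrite("pics/crop2.png",cv2.resize(s[115:240,225:415],(800,526),interpolation=cv2.INTER_CUBIC))
E
```

```text
(no output)
```

View pics/crop1.png

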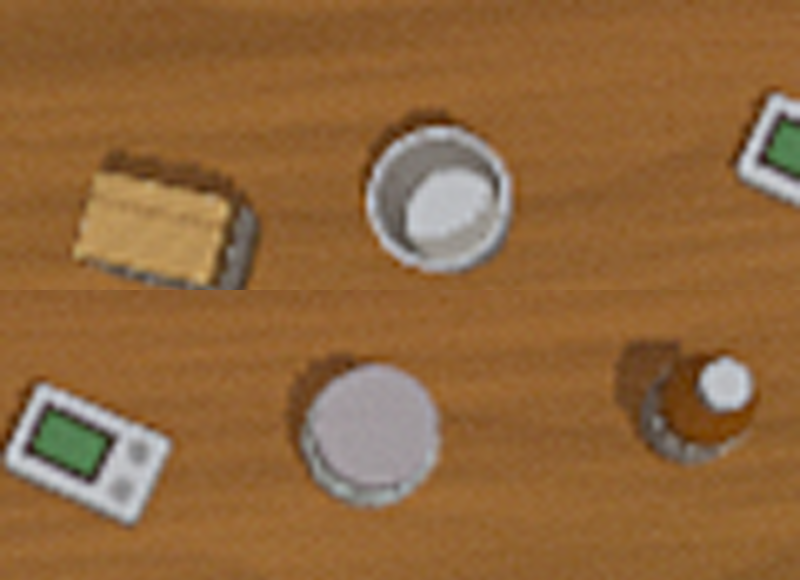

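View pics/crop2.png

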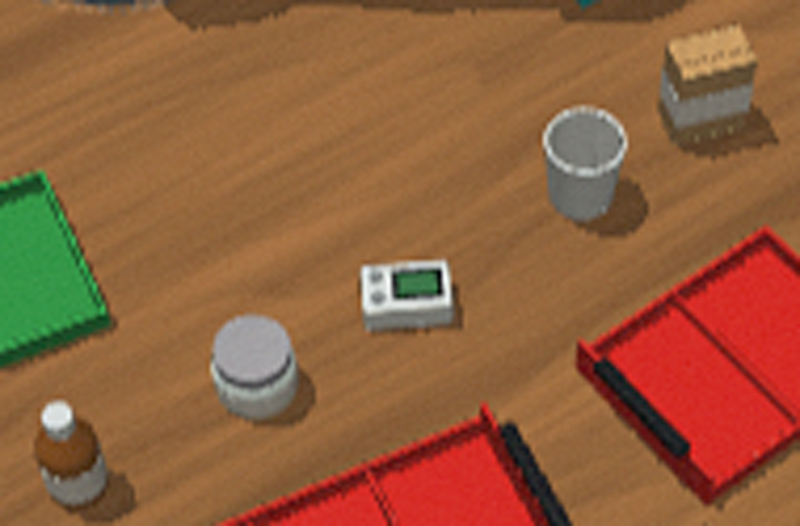

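```bash
cat > h.py <<'E'
import cv2,numpy as np
from plant import robot
def cast(px,z,cam="top"):
    c=robot.camera_info(cam);R,t=np.array(c["R"]),np.array(c["t"])
    p=np.atleast_2d(np.array(px,float)); d=np.c_[(p[:,0]-c["cx"])/c["fx"],(p[:,1]-c["cy"])/c["fy"],np.ones(len(p))]@R
    C=-R.T@t; return C+d*((z-C[2])/d[:,2])[:,None]
def cnts(m):
    c=cv2.findContours(m.astype(np.uint8),cv2.RETR_EXTERNAL,cv2.CHAIN_APPROX_NONE)[0]
    return sorted([k for k in c if cv2.contourArea(k)>8],key=cv2.contourArea,reverse=True)
def sub(img,box,f=8):   # upsampled crop, px mapping back
    u0,v0,u1,v1=box; c=cv2.resize(img[v0:v1,u0:u1],None,fx=f,fy=f,interpolation=cv2.INTER_CUBIC)
    return c,lambda p:(np.array(p,float)+.5)/f-.5+np.array([u0,v0])
def rect_axes(q):  # corners world xy -> centre, sizes, yaw of short side relative world x
    (c,s,a)=cv2.minAreaRect((q[:,:2]*1000).astype(np.float32)); return np.round(c,1),np.round(s,1),round(a,1)
E
python3 - <<'E'
from h import *
t=cv2.imread("pics/top0.png");s=cv2.imread("pics/scene0.png")
def red(i): b,g,r=[i[...,k].astype(int) for k in range(3)]; return (r>110)&(g<75)&(b<75)&(r>2.2*g)
def hsv(i): h=cv2.cvtColor(i,cv2.COLOR_BGR2HSV);return h[...,0].astype(int),h[...,1],h[...,2]
for n,box,sg in(("tray2",(225,130,305,200),1),("tray3",(315,130,425,195),-1)):
    c,f=sub(t,box); k=cnts(red(c))[0].reshape(-1,2); k=cv2.convexHull(k).reshape(-1,2)
    k=f(k); q0,q2=cast(k,0),cast(k,.02)
    print(n,"z0",rect_axes(q0),"z20",rect_axes(q2))
    a=rect_axes(q2)[2]; a=(a+45)%90-45; a=np.radians(a)
    ex=np.array([np.cos(a),np.sin(a)]);ey=np.array([-ex[1],ex[0]])
    x0=(q0[:,:2]@ex).min();x1=(q2[:,:2]@ex).max(); L=.18 if sg>0 else .268
    end=(sg*(q2[:,:2]@ey)).max(); yc=sg*(end-L/2); print("  width",x1-x0,"yaw",np.degrees(a),"c",(x0+x1)/2*ex+yc*ey, "oth end z46",(sg*(cast(k,.046)[:,:2]@ey)).min()-end)
c,f=sub(t,(205,210,250,245)); h,S,V=hsv(c); m=(V>165)&(h<25)&(S>70)
k=cnts(m)[0].reshape(-1,2); print("carton",rect_axes(cast(f(k),.08)))
for n,box,z,vmin in(("cup",(248,205,285,245),.065,110),("timer",(303,200,343,240),.026,150),("jar",(350,198,385,235),.05,140),("cap",(412,200,428,218),.095,150)):
    c,f=sub(t,box); h,S,V=hsv(c); m=(S<80)&(V>vmin); k=cnts(m)[0].reshape(-1,2); w=cast(f(k),z)
    (cc,r)=cv2.minEnclosingCircle((w[:,:2]*1000).astype(np.float32)); print(n,np.round(cc,1),round(r,1),rect_axes(w))
print(cast([[222.7,228.6],[265.6,224.3],[322.8,218.9],[365.4,214.8],[418.5,208.5]],.08)[0,:2],cast([265.6,224.3],.065),cast([322.8,218.9],.026),cast([365.4,214.8],.05),cast([418.5,208.5],.095))
# scene check by eye: crop2 scale 4.21
g=lambda x,y:[(x+.5)/4.2105-.5+225,(y+.5)/4.208-.5+115]
for n,p,z in(("carton",(711,54),.08),("cup",(585,141),.065),("timer",(407,288),.027),("jar",(252,350),.05),("cap",(57,410),.095)): print(n,cast(g(*p),z,"scene"))
E
```

```text
tray2 z0 (array([637.3, 151.7]), array([151.4, 184.4]), 4.1) z20 (array([631.6, 149.5]), array([149.2, 181.7]), 4.1)
  width 0.14448031596414979 yaw 4.100000000000001 c [0.63388674 0.15050117] oth end z46 -0.1822750067715955
tray3 z0 (array([ 627.2, -169.4]), array([274. , 150.1]), 81.2) z20 (array([ 621.7, -166.9]), array([270. , 147.9]), 81.2)
  width 0.1431169706594969 yaw -8.799999999999999 c [ 0.6238211  -0.16824517] oth end z46 -0.2694936006520348
carton (array([441. , 266.1]), array([58.1, 36.3]), 73.7)
cup [445.9 147.7] 32.4 (array([446.5, 148. ]), array([61.4, 62. ]), 85.9)
timer [457.1 -14.2] 35.7 (array([457. , -14.3]), array([64.5, 41.1]), 61.4)
jar [ 451.4 -138. ] 31.1 (array([ 453.8, -140. ]), array([57.6, 52.4]), 35.1)
cap [ 455.6 -280.5] 10.8 (array([ 455.5, -280.9]), array([20.7, 20.4]), 20.2)
[0.44110366 0.2648914 ] [[0.44688878 0.14746178 0.065     ]] [[ 0.45677401 -0.01449483  0.026     ]] [[ 0.45608439 -0.13652423  0.05      ]] [[ 0.45596657 -0.28019351  0.095     ]]
carton [[0.44087119 0.26146647 0.08      ]]
cup [[0.44553171 0.14537759 0.065     ]]
timer [[ 0.45888429 -0.01750366  0.027     ]]
jar [[ 0.45567804 -0.14153388  0.05      ]]
cap [[ 0.45117287 -0.28131062  0.095     ]]
```

Both cameras agree to about 3 mm. First move: over the carton.

```bash
cat > go.py <<'E'
import sys
from h import *
from scipy.spatial.transform import Rotation as Ro
# usage: go.py x y z psi [mm, deg]: remaining turn (rotvec, units) then shift in tool axes after the turn (units)
x,y,z,p=map(float,sys.argv[1:5]); s=robot.get_state(); q=s["eef_rot"]
R=Ro.from_quat([*q[1:],q[0]]); P=np.radians(p)
T=Ro.from_matrix(np.array([[-np.sin(P),np.cos(P),0],[np.cos(P),np.sin(P),0],[0,0,-1]]))
d=np.array([x,y,z])/1000-s["tool_pos"]; m=R.as_matrix()
print("t",round(s["time"],2),"pos",np.round(np.array(s["tool_pos"])*1000,1),"psi",round(np.degrees(np.arctan2(m[1,1],m[0,1])),1),"w",round(s["gripper_width"],3),"gf",round(s["grasp_force"],1),"F",np.round(s["ft_force"],1))
print("turn",np.round((R.inv()*T).as_rotvec()/(np.pi/2),3),"shift now-axes",np.round(R.inv().apply(d)*10,3),"after-turn",np.round(T.inv().apply(d)*10,3))
E
python3 -m crank '[[-0.2,-0.15,0,0,0,0,1],[-0.4,-0.3,0,0,0,0,1],[-0.4,-0.32,0,0,0,0,1],[-0.4,-0.32,0,0,0,0,1],[-0.4,-0.32,0,0,0,0,1]]'
python3 -m crank '[[-0.4,-0.32,0,0,0,0,1],[-0.4,-0.32,0,0,0,0,1],[-0.4,-0.32,0,0,0,0,1],[-0.4,-0.32,0,0,0,0,1],[-0.3,-0.23,0,0,0,0,1]]'
python3 -m crank '[[0,0,0,0,0,0.1,1],[0,0,0,0,0,0.1,1],[0,0,0,0,0,0.1,1],[0,0,0,0,0,0.1,1],[0,0,0,0,0,0.1,1]]'
python3 -m crank '[[0,0,0,0,0,0.1,1],[0,0,0,0,0,0.1,1],[0,0,0,0,0,0.1,1],[0,0,0,0,0,0.1,1],[0,0,0,0,0,0.1,1]]'
python3 go.py 441 264.5 130 -16.3
```

```text
time: 0.72
tool_pos: [0.2906, 0.4537, 0.2308]
eef_rot: [-0.0, 0.113, 0.994, -0.0]
ft_force: [0.9, 0.2, 0.3]
gripper_width: 1.002
grasp_force: 0.0
time: 1.35
tool_pos: [0.4421, 0.2629, 0.2309]
eef_rot: [-0.0, 0.114, 0.993, -0.0]
ft_force: [-0.6, 1.7, 1.0]
gripper_width: 1.001
grasp_force: 0.0
time: 1.98
tool_pos: [0.4406, 0.2653, 0.2307]
eef_rot: [-0.0, 0.487, 0.873, -0.001]
ft_force: [0.2, -0.1, 0.6]
gripper_width: 1.003
grasp_force: 0.0
time: 2.6
tool_pos: [0.4405, 0.2653, 0.2307]
eef_rot: [-0.0, 0.784, 0.621, -0.001]
ft_force: [0.8, -0.0, -0.0]
gripper_width: 1.002
grasp_force: 0.0
t 2.6 pos [440.5 265.3 230.7] psi -13.3 w 1.002 gf 0.0 F [ 0.8 -0.  -0. ]
turn [-0.     0.001  0.033] shift now-axes [-0.006  0.007  1.007] after-turn [-0.007  0.007  1.007]
```

```bash
python3 -m crank '[[0,0,0.4,0,0,0.033,0.9],[0,0,0.5,0,0,0,0.9],[0,0,0.5,0,0,0,0.9],[0,0,0.4,0,0,0,0.9],[0,0,0.26,0,0,0,0.9]]'
python3 -m crank '[[0,0,0,0,0,0,0.9],[0,0,0,0,0,0,0.2],[0,0,0,0,0,0,0.2],[0,0,0,0,0,0,0.2],[0,0,0,0,0,0,0.2]]'
python3 -m crank '[[0,0,0,0,0,0,0.2],[0,0,0,0,0,0,0.2],[0,0,0,0,0,0,0.2],[0,0,0,0,0,0,0.2],[0,0,0,0,0,0,0.2]]'
python3 go.py 637.1 106.1 120 4.1
```

```text
time: 3.22
tool_pos: [0.4393, 0.2646, 0.0227]
eef_rot: [0.0, 0.798, 0.602, -0.002]
ft_force: [-0.5, -0.6, 0.4]
gripper_width: 0.899
grasp_force: 0.0
time: 3.85
tool_pos: [0.4424, 0.2667, 0.0269]
eef_rot: [-0.0, 0.798, 0.602, 0.002]
ft_force: [-0.9, -0.1, 6.6]
gripper_width: 0.416
grasp_force: 57.8
time: 4.47
tool_pos: [0.4424, 0.2666, 0.0269]
eef_rot: [-0.0, 0.798, 0.602, 0.002]
ft_force: [-0.7, 0.1, 7.3]
gripper_width: 0.413
grasp_force: 57.8
t 4.47 pos [442.4 266.6  26.9] psi -16.0 w 0.413 gf 57.8 F [-0.7  0.1  7.3]
turn [ 0.001 -0.002 -0.223] shift now-axes [-1.005  2.315 -0.93 ] after-turn [-1.741  1.827 -0.931]
```

```bash
python3 -m crank '[[0,0,-0.2,0,0,0,0.2],[0,0,-0.4,0,0,0,0.2],[0,0,-0.4,0,0,-0.073,0.2],[0,0,0,0,0,-0.08,0.2],[0,0,0,0,0,-0.07,0.2]]'
python3 -m crank '[[-0.2,0.2,0,0,0,0,0.2],[-0.4,0.42,0,0,0,0,0.2],[-0.4,0.42,0,0,0,0,0.2],[-0.4,0.42,0,0,0,0,0.2],[-0.34,0.36,0,0,0,0,0.2]]'
python3 -m crank '[[0,0,0.2,0,0,0,0.2],[0,0,0.3,0,0,0,0.2],[0,0,0,0,0,0,0.2],[0,0,0,0,0,0,0.2],[0,0,0,0,0,0,0.2]]'
python3 go.py 637.1 106.1 31 4.1
python3 - <<'E'
from h import *
cv2.imwrite("pics/c1.png",np.hstack([cv2.resize(robot.capture("scene")[120:240,330:450],(400,400)),cv2.resize(robot.capture("top")[110:210,220:320],(400,400))]))
E
```

```text
time: 5.1
tool_pos: [0.4409, 0.2657, 0.126]
eef_rot: [-0.0, 0.68, 0.733, 0.001]
ft_force: [-0.1, 0.4, -2.1]
gripper_width: 0.412
grasp_force: 57.2
time: 5.72
tool_pos: [0.636, 0.1031, 0.125]
eef_rot: [0.0, 0.682, 0.732, -0.0]
ft_force: [0.3, 0.6, -1.2]
gripper_width: 0.415
grasp_force: 57.2
time: 6.35
tool_pos: [0.6359, 0.1058, 0.0768]
eef_rot: [0.001, 0.681, 0.732, 0.001]
ft_force: [-0.8, -0.2, -0.1]
gripper_width: 0.411
grasp_force: 57.3
t 6.35 pos [635.9 105.8  76.8] psi 4.1 w 0.411 gf 57.3 F [-0.8 -0.2 -0.1]
turn [ 0.002 -0.     0.001] shift now-axes [0.002 0.011 0.458] after-turn [0.002 0.012 0.458]
```

View pics/c1.png

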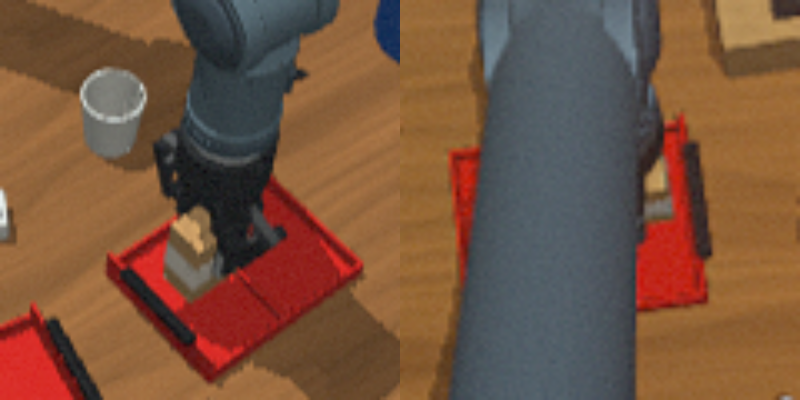

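The carton is held over its cell, about at the left image's (190,255), upright. Lowering it in.

```bash
python3 -m crank '[[0,0.01,0.2,0,0,0,0.2],[0,0,0.16,0,0,0,0.2],[0,0,0.06,0,0,0,0.2],[0,0,0.03,0,0,0,0.2],[0,0,0.01,0,0,0,0.2]]'
python3 -m crank '[[0,0,0,0,0,0,0.2],[0,0,0,0,0,0,0.5],[0,0,0,0,0,0,0.65],[0,0,0,0,0,0,0.8],[0,0,0,0,0,0,0.8]]'
python3 -m crank '[[0,0,-0.2,0,0,0,0.8],[0,0,-0.4,0,0,0,0.8],[0,0,-0.4,0,0,0,0.8],[0,0,-0.2,0,0,0,0.8],[0,0,0,0,0,0,0.8]]'
python3 go.py 446.5 147 150 0
```

```text
time: 7.08
tool_pos: [0.6338, 0.1049, 0.031]
eef_rot: [-0.003, 0.681, 0.732, -0.002]
ft_force: [-10.5, -1.5, 18.9]
gripper_width: 0.416
grasp_force: 59.2
time: 7.7
tool_pos: [0.6359, 0.1052, 0.0289]
eef_rot: [-0.0, 0.681, 0.732, -0.0]
ft_force: [-1.0, -0.1, -0.2]
gripper_width: 0.801
grasp_force: 0.0
time: 8.32
tool_pos: [0.6376, 0.1054, 0.1518]
eef_rot: [0.001, 0.681, 0.732, 0.002]
ft_force: [0.3, 0.1, 0.5]
gripper_width: 0.799
grasp_force: 0.0
t 8.32 pos [637.6 105.4 151.8] psi 4.1 w 0.799 gf 0.0 F [0.3 0.1 0.5]
turn [ 0.003 -0.001  0.046] shift now-axes [ 0.552 -1.876  0.01 ] after-turn [ 0.416 -1.911  0.018]
```

```bash
python3 -m crank '[[0.1,-0.3,0,0,0,0,1],[0.14,-0.5,0,0,0,0,1],[0.14,-0.5,0,0,0,0,1],[0.12,-0.4,0,0,0,0,1],[0.05,-0.18,0,0,0,0.046,1]]'
python3 -m crank '[[0,0,0.3,0,0,0,1],[0,0,0.4,0,0,0,1],[0,0,0.4,0,0,0,1],[0,0,0.25,0,0,0,1],[0,0,0,0,0,0,1]]'
python3 go.py 446.5 147 15 0
python3 - <<'E'
from h import *
cv2.imwrite("pics/c2.png",np.hstack([cv2.resize(robot.capture("scene")[120:240,330:450],(400,400)),cv2.resize(robot.capture("top")[120:240,220:340],(400,400))]))
E
```

```text
time: 8.95
tool_pos: [0.4399, 0.1467, 0.147]
eef_rot: [-0.001, 0.707, 0.707, -0.003]
ft_force: [0.7, 0.6, 0.8]
gripper_width: 1.001
grasp_force: 0.0
time: 9.57
tool_pos: [0.4409, 0.1449, 0.0113]
eef_rot: [-0.001, 0.707, 0.707, -0.004]
ft_force: [-0.4, 0.2, -0.2]
gripper_width: 1.003
grasp_force: 0.0
t 9.57 pos [440.9 144.9  11.3] psi -0.0 w 1.003 gf 0.0 F [-0.4  0.2 -0.2]
turn [-0.005  0.003 -0.   ] shift now-axes [ 0.02   0.056 -0.038] after-turn [ 0.021  0.056 -0.037]
```

View pics/c2.png

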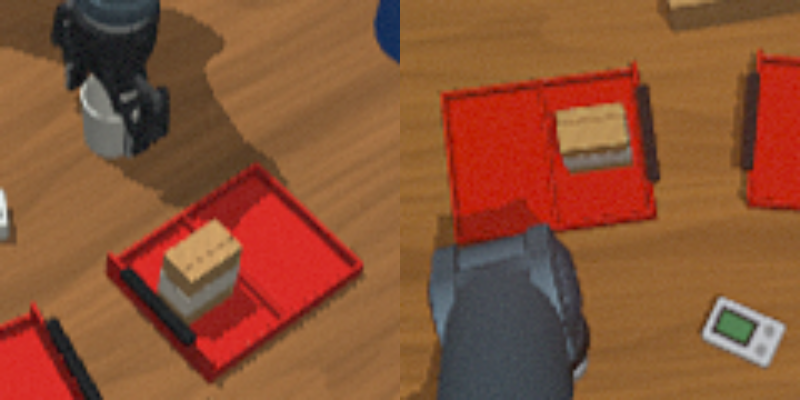

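The carton stands upright in its cell (top crop about (593,137)); the open fingers straddle the cup, about 5 mm off, so I'll correct that and close.

```bash
python3 -m crank '[[0.02,0.055,-0.04,0,0,0,1],[0,0,0,0,0,0,0.5],[0,0,0,0,0,0,0.5],[0,0,0,0,0,0,0.5],[0,0,0,0,0,0,0.5]]'
python3 -m crank '[[0,0,0,0,0,0,0.5],[0,0,-0.2,0,0,0,0.5],[0,0,-0.4,0,0,0,0.5],[0,0,-0.4,0,0,0,0.5],[0,0,-0.2,0,0,0,0.5]]'
python3 go.py 610.5 -255 130 -8.8
python3 - <<'E'
from h import *
i=robot.capture("top"); cv2.imwrite("pics/c3t.png",i); c,f=sub(i,(370//1+10,158,425,165)) if 0 else sub(i,(380,155,420,180)) if 0 else sub(i,(383,140,413,175)) if 0 else sub(i,(383-0,140,413,175)) if 0 else sub(i,(384,145,412,175)) if 0 else sub(i,(260,135,295,185))
h=cv2.cvtColor(c,cv2.COLOR_BGR2HSV); m=(h[...,2]>165)&(h[...,0]<25)&(h[...,0]>10)&(h[...,1]<190)
k=cnts(m)[0].reshape(-1,2); r=rect_axes(cast(f(k),.084)); print("carton",r)
d=(r[0]-[634,150])/1000; a=np.radians(4.1); print("in tray2",d[0]*np.cos(a)+d[1]*np.sin(a),-d[0]*np.sin(a)+d[1]*np.cos(a))
E
```

```text
time: 10.3
tool_pos: [0.4509, 0.1495, 0.0198]
eef_rot: [-0.0, 0.707, 0.707, 0.001]
ft_force: [-2.5, 0.3, 8.6]
gripper_width: 0.668
grasp_force: 60.4
time: 10.92
tool_pos: [0.4512, 0.149, 0.1408]
eef_rot: [0.0, 0.707, 0.707, 0.002]
ft_force: [-0.2, 0.8, 0.2]
gripper_width: 0.662
grasp_force: 62.9
t 10.93 pos [451.2 149.  140.8] psi -0.0 w 0.662 gf 62.9 F [-0.2  0.8  0.2]
turn [ 0.002 -0.002  0.097] shift now-axes [-4.039  1.596  0.104] after-turn [-3.749  2.192  0.108]
carton (array([634.1, 103.9]), array([36.4, 59.3]), 3.8)
in tray2 -0.0031962881054437035 -0.04598916983754978
```

```bash
python3 -m crank '[[0,0,0,0,0,0.097,0.5],[-0.25,0.15,0,0,0,0,0.5],[-0.45,0.26,0,0,0,0,0.5],[-0.45,0.26,0,0,0,0,0.5],[-0.45,0.26,0,0,0,0,0.5]]'
python3 -m crank '[[-0.45,0.26,0,0,0,0,0.5],[-0.45,0.26,0,0,0,0,0.5],[-0.45,0.26,0,0,0,0,0.5],[-0.45,0.26,0,0,0,0,0.5],[-0.35,0.22,0,0,0,0,0.5]]'
python3 -m crank '[[0,0,0.3,0,0,0,0.5],[0,0,0.3,0,0,0,0.5],[0,0,0.2,0,0,0,0.5],[0,0,0,0,0,0,0.5],[0,0,0,0,0,0,0.5]]'
python3 go.py 610.5 -255 24 -8.8
```

```text
time: 11.6
tool_pos: [0.5176, -0.0249, 0.1378]
eef_rot: [-0.0, 0.759, 0.651, -0.0]
ft_force: [0.9, 0.4, -0.7]
gripper_width: 0.662
grasp_force: 62.9
time: 12.22
tool_pos: [0.609, -0.2578, 0.1374]
eef_rot: [-0.0, 0.76, 0.65, -0.001]
ft_force: [0.4, 0.8, 0.1]
gripper_width: 0.663
grasp_force: 62.9
time: 12.85
tool_pos: [0.6101, -0.2557, 0.0592]
eef_rot: [0.001, 0.759, 0.651, 0.0]
ft_force: [0.2, 0.4, -0.7]
gripper_width: 0.665
grasp_force: 62.9
t 12.85 pos [ 610.1 -255.7   59.2] psi -8.7 w 0.665 gf 62.9 F [ 0.2  0.4 -0.7]
turn [0.001 0.    0.001] shift now-axes [0.008 0.002 0.352] after-turn [0.007 0.003 0.352]
```

```bash
python3 -m crank '[[0.01,0,0.15,0,0,0,0.5],[0,0,0.1,0,0,0,0.5],[0,0,0.06,0,0,0,0.5],[0,0,0.03,0,0,0,0.5],[0,0,0.01,0,0,0,0.5]]'
python3 -m crank '[[0,0,0,0,0,0,0.5],[0,0,0,0,0,0,0.75],[0,0,0,0,0,0,0.85],[0,0,0,0,0,0,0.95],[0,0,0,0,0,0,0.95]]'
python3 -m crank '[[0,0,-0.2,0,0,0,0.95],[0,0,-0.4,0,0,0,0.95],[0,0,-0.4,0,0,0,0.95],[0,0,-0.3,0,0,0,0.95],[0,0,0,0,0,0,0.95]]'
python3 go.py 455 -280.5 150 -8.8
```

```text
time: 13.48
tool_pos: [0.6089, -0.2543, 0.024]
eef_rot: [-0.001, 0.759, 0.651, -0.0]
ft_force: [-4.5, 1.7, 8.5]
gripper_width: 0.661
grasp_force: 63.2
time: 14.1
tool_pos: [0.6096, -0.2544, 0.0232]
eef_rot: [0.0, 0.759, 0.651, -0.0]
ft_force: [-0.4, 0.8, 0.2]
gripper_width: 0.955
grasp_force: 0.0
time: 14.72
tool_pos: [0.6121, -0.2562, 0.1583]
eef_rot: [0.004, 0.759, 0.651, 0.002]
ft_force: [0.2, -0.4, -1.0]
gripper_width: 0.948
grasp_force: 0.0
t 14.72 pos [ 612.1 -256.2  158.3] psi -8.8 w 0.948 gf 0.0 F [ 0.2 -0.4 -1. ]
turn [0.006 0.001 0.   ] shift now-axes [-0.481 -1.516  0.071] after-turn [-0.481 -1.516  0.083]
```

```bash
python3 -m crank '[[-0.08,-0.25,0,0,0,0,0.95],[-0.14,-0.45,0,0,0,0,0.95],[-0.14,-0.45,0,0,0,0,0.95],[-0.12,-0.36,0,0,0,0,0.95],[0,0,0,0,0,0,0.95]]'
python3 -m crank '[[0,0,0,0,0,0,0.95],[0,0,0.3,0,0,0,0.95],[0,0,0.4,0,0,0,0.95],[0,0,0,0,0,0,0.95],[0,0,0,0,0,0,0.95]]'
python3 go.py 455 -280.5 29 -8.8
python3 - <<'E'
from h import *
cv2.imwrite("pics/c4.png",np.hstack([cv2.resize(robot.capture("scene")[180:310,225:355],(400,400)),cv2.resize(robot.capture("top")[120:240,320:440],(400,400))]))
E
```

```text
time: 15.35
tool_pos: [0.4482, -0.2796, 0.1523]
eef_rot: [-0.002, 0.761, 0.649, -0.0]
ft_force: [0.8, 0.9, 0.2]
gripper_width: 0.947
grasp_force: 0.0
time: 15.98
tool_pos: [0.4543, -0.2792, 0.084]
eef_rot: [0.001, 0.759, 0.651, 0.0]
ft_force: [0.5, 0.8, 0.9]
gripper_width: 0.954
grasp_force: 0.0
t 15.97 pos [ 454.3 -279.2   84. ] psi -8.7 w 0.954 gf 0.0 F [0.5 0.8 0.9]
turn [0.001 0.001 0.001] shift now-axes [-0.012  0.008  0.55 ] after-turn [-0.012  0.009  0.55 ]
```

View pics/c4.png

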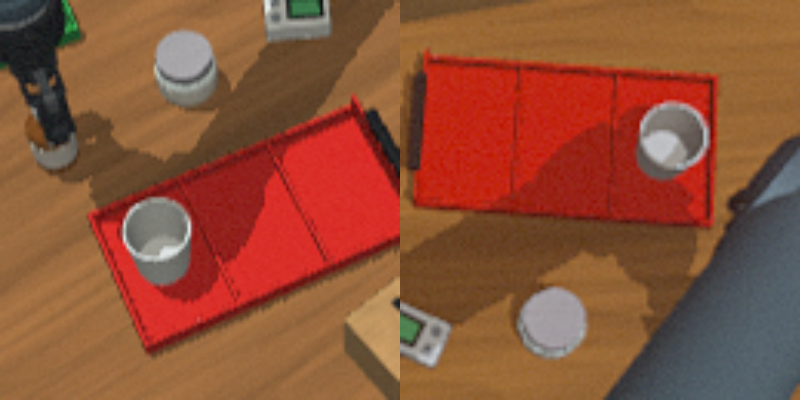

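The cup stands upright in the low-end cell (top crop (674,141)) and the fingers are around the bottle. Lowering and gripping it.

```bash
python3 -m crank '[[-0.01,0.01,0.2,0,0,0,0.95],[0,0,0.25,0,0,0,0.95],[0,0,0.1,0,0,0,0.95],[0,0,0,0,0,0,0.95],[0,0,0,0,0,0,0.3]]'
python3 -m crank '[[0,0,0,0,0,0,0.3],[0,0,0,0,0,0,0.3],[0,0,0,0,0,0,0.3],[0,0,0,0,0,0,0.3],[0,0,0,0,0,0,0.3]]'
python3 go.py 455 -280.5 28 -8.8
python3 -m crank '[[0,0,-0.2,0,0,0,0.3],[0,0,-0.4,0,0,0,0.3],[0,0,-0.4,0,0,0,0.3],[0,0,-0.2,0,0,0,0.3],[0,0,0,0,0,0,0.3]]'
python3 go.py 637.5 -81 140 -8.8
python3 - <<'E'
from h import *
p=cast([401.85,161.95],.069)[0]; d=p[:2]-[.624,-.168]; a=np.radians(-8.8); print("cup in tray3",d[0]*np.cos(a)+d[1]*np.sin(a),-d[0]*np.sin(a)+d[1]*np.cos(a))
E
```

```text
time: 16.7
tool_pos: [0.4543, -0.2805, 0.0288]
eef_rot: [0.001, 0.759, 0.651, 0.0]
ft_force: [-0.0, -0.8, 0.5]
gripper_width: 0.761
grasp_force: 0.0
time: 17.32
tool_pos: [0.4548, -0.2805, 0.0294]
eef_rot: [0.001, 0.759, 0.651, 0.001]
ft_force: [-0.7, 0.9, 5.5]
gripper_width: 0.472
grasp_force: 60.4
t 17.32 pos [ 454.8 -280.5   29.4] psi -8.8 w 0.472 gf 60.4 F [-0.7  0.9  5.5]
turn [0.001 0.    0.   ] shift now-axes [0.    0.001 0.014] after-turn [0.    0.002 0.014]
time: 17.95
tool_pos: [0.455, -0.2807, 0.1505]
eef_rot: [0.002, 0.759, 0.651, 0.001]
ft_force: [-0.1, -0.1, -1.9]
gripper_width: 0.476
grasp_force: 60.9
t 17.95 pos [ 455.  -280.7  150.5] psi -8.8 w 0.476 gf 60.9 F [-0.1 -0.1 -1.9]
turn [0.003 0.    0.   ] shift now-axes [2.252 1.499 0.111] after-turn [2.253 1.498 0.105]
cup in tray3 -0.011201829653200105 -0.08826008693322726
```

```bash
python3 - <<'E'
from h import *
a=np.radians(-8.8)
def loc(p): d=p[:2]-[.624,-.168]; return np.round([d[0]*np.cos(a)+d[1]*np.sin(a),-d[0]*np.sin(a)+d[1]*np.cos(a)],4)
for n,box in(("top",(385,135,425,185)),("scene",(255,235,295,280))):
    i=robot.capture(n); c,f=sub(i,box); b,g,r=[c[...,k].astype(int) for k in range(3)]
    m=(abs(r-g)<45)&(g>85); k=cnts(m)[0].reshape(-1,2); p=f(k); print(n,"bbox",p.min(0),p.max(0))
    (cc,rad)=cv2.minEnclosingCircle(p.astype(np.float32)); print(cc,rad)
    if n=="top":
        j=p[p[:,1]<p[:,1].min()+14]; e=cv2.fitEllipse(j.astype(np.float32)); print("top-half ellipse",e,loc(cast(e[0],.069)[0]))
    else: e=None
    ci=robot.camera_info(n)
    for X in ([0,0]),:
        w=np.array([.624,-.168])+np.array([[np.cos(a),-np.sin(a)],[np.sin(a),np.cos(a)]])@[0,-.088]
        for z in(.004,.069):
            q=np.array(ci["R"])@[*w,z]+ci["t"]; print("expect z",z,q[0]/q[2]*ci["fx"]+ci["cx"],q[1]/q[2]*ci["fy"]+ci["cy"])
    cv2.imwrite(f"pics/c5{n}.png",c)
x=cv2.resize(cv2.imread("pics/c5top.png"),(400,500));y=cv2.resize(cv2.imread("pics/c5scene.png"),(400,500)); cv2.imwrite("pics/c5.png",np.hstack([x,y]))
E
```

```text
top bbox [391.3125 150.6875] [412.3125 170.9375]
(401.7242126464844, 160.6383056640625) 10.814690589904785
top-half ellipse ((401.693359375, 160.65440368652344), (19.95127296447754, 21.190465927124023), 113.62237548828125) [-0.0074 -0.0876]
expect z 0.004 398.36275397756555 164.2953845201117
expect z 0.069 401.94189377977506 158.22131324639005
scene bbox [264.5625 243.6875] [286.6875 272.0625]
(276.125, 257.875) 14.417158126831055
expect z 0.004 279.4205219788448 265.8806894122837
expect z 0.069 277.21756087141017 255.55213607990555
```

View pics/c5.png

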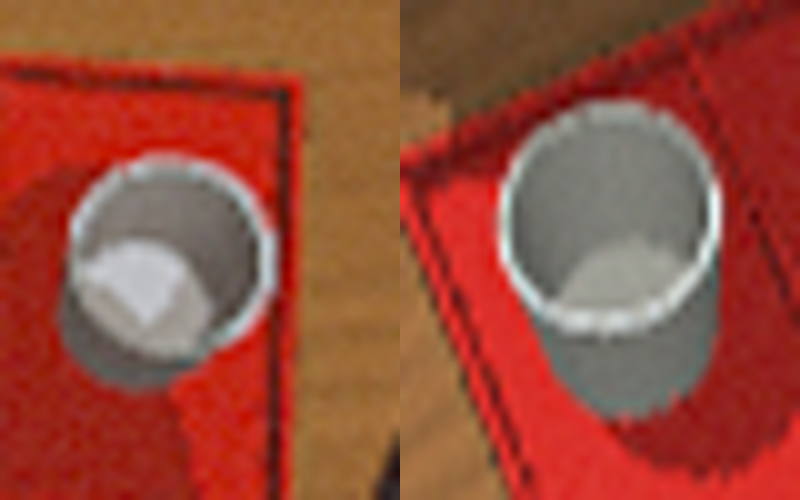

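The crop confirms it: the cup stands centred in y and about 6 mm short in x, which is inside tolerance. Carton was also 3 mm short, so I'll aim 3 mm further in x for the rest. Bottle next.

```bash
python3 -m crank '[[0.2,0.14,0,0,0,0,0.3],[0.4,0.27,0,0,0,0,0.3],[0.45,0.3,0,0,0,0,0.3],[0.45,0.3,0,0,0,0,0.3],[0.4,0.28,0,0,0,0,0.3]]'
python3 -m crank '[[0.35,0.24,0,0,0,0,0.3],[0,0,0,0,0,0,0.3],[0,0,0.3,0,0,0,0.3],[0,0,0.4,0,0,0,0.3],[0,0,0,0,0,0,0.3]]'
python3 -m crank '[[0,0,0.1,0,0,0,0.3],[0,0,0,0,0,0,0.3],[0,0,0,0,0,0,0.3],[0,0,0,0,0,0,0.3],[0,0,0,0,0,0,0.3]]'
python3 go.py 640.5 -81 34 -8.8
```

```text
time: 18.68
tool_pos: [0.61, -0.1095, 0.1461]
eef_rot: [-0.001, 0.759, 0.651, -0.001]
ft_force: [0.3, -0.1, -1.2]
gripper_width: 0.476
grasp_force: 60.9
time: 19.3
tool_pos: [0.6337, -0.081, 0.073]
eef_rot: [-0.004, 0.759, 0.651, -0.005]
ft_force: [-1.4, -0.1, -1.7]
gripper_width: 0.475
grasp_force: 60.9
time: 19.92
tool_pos: [0.6397, -0.0809, 0.0689]
eef_rot: [0.0, 0.759, 0.651, 0.0]
ft_force: [-1.4, -0.8, -1.3]
gripper_width: 0.471
grasp_force: 61.0
t 19.93 pos [639.7 -80.9  68.9] psi -8.8 w 0.471 gf 61.0 F [-1.4 -0.8 -1.3]
turn [ 0.001 -0.     0.   ] shift now-axes [-0.     0.008  0.349] after-turn [-0.     0.008  0.349]
```

```bash
python3 -m crank '[[0,0.01,0.15,0,0,0,0.3],[0,0,0.1,0,0,0,0.3],[0,0,0.06,0,0,0,0.3],[0,0,0.03,0,0,0,0.3],[0,0,0.01,0,0,0,0.3]]'
python3 -m crank '[[0,0,0,0,0,0,0.3],[0,0,0,0,0,0,0.55],[0,0,0,0,0,0,0.7],[0,0,0,0,0,0,0.9],[0,0,0,0,0,0,0.9]]'
python3 -m crank '[[0,0,-0.2,0,0,0,0.9],[0,0,-0.4,0,0,0,0.9],[0,0,-0.4,0,0,0,0.9],[0,0,-0.4,0,0,0,0.9],[0,0,0,0,0,0,0.9]]'
python3 go.py 457 -15 170 -28.6
```

```text
time: 20.55
tool_pos: [0.6398, -0.0811, 0.0335]
eef_rot: [-0.001, 0.759, 0.651, -0.0]
ft_force: [-2.8, -0.0, 4.7]
gripper_width: 0.469
grasp_force: 61.5
time: 21.18
tool_pos: [0.6405, -0.0811, 0.0333]
eef_rot: [0.0, 0.759, 0.651, 0.0]
ft_force: [-0.2, -0.1, -1.0]
gripper_width: 0.895
grasp_force: 0.0
time: 21.8
tool_pos: [0.644, -0.0823, 0.1796]
eef_rot: [0.004, 0.759, 0.651, 0.004]
ft_force: [0.4, 0.2, 0.5]
gripper_width: 0.898
grasp_force: 0.0
t 21.8 pos [644.  -82.3 179.6] psi -8.8 w 0.898 gf 0.0 F [0.4 0.2 0.5]
turn [ 0.007 -0.002  0.22 ] shift now-axes [ 0.379 -1.951  0.075] after-turn [-0.304 -1.964  0.096]
```

```bash
python3 -m crank '[[0.06,-0.3,0,0,0,0,0.9],[0.1,-0.5,0,0,0,0,0.9],[0.1,-0.5,0,0,0,0,0.9],[0.1,-0.5,0,0,0,0,0.9],[0.02,-0.11,0,0,0,0.07,0.9]]'
python3 -m crank '[[0,0,0,0,0,0.08,0.9],[0,0,0.3,0,0,0.07,0.9],[0,0,0.4,0,0,0,0.9],[0,0,0.4,0,0,0,0.9],[0,0,0,0,0,0,0.9]]'
python3 -m crank '[[0,0,0,0,0,0,0.9],[0,0,0,0,0,0,0.9],[0,0,0,0,0,0,0.9],[0,0,0,0,0,0,0.9],[0,0,0,0,0,0,0.9]]'
python3 go.py 457 -15 3 -28.6
python3 - <<'E'
from h import *
cv2.imwrite("pics/c6.png",np.hstack([cv2.resize(robot.capture("scene")[160:280,270:390],(400,400)),cv2.resize(robot.capture("top")[120:240,270:390],(400,400))]))
E
```

```text
time: 22.42
tool_pos: [0.4527, -0.0132, 0.172]
eef_rot: [-0.002, 0.794, 0.608, -0.001]
ft_force: [0.5, -0.5, 0.3]
gripper_width: 0.899
grasp_force: 0.0
time: 23.05
tool_pos: [0.4537, -0.0149, 0.0609]
eef_rot: [-0.001, 0.86, 0.511, -0.004]
ft_force: [-0.3, -0.9, 0.5]
gripper_width: 0.899
grasp_force: 0.0
time: 23.68
tool_pos: [0.4575, -0.0143, 0.0636]
eef_rot: [0.0, 0.86, 0.511, 0.0]
ft_force: [-0.0, 0.3, 0.3]
gripper_width: 0.899
grasp_force: 0.0
t 23.68 pos [457.5 -14.3  63.6] psi -28.6 w 0.899 gf 0.0 F [-0.   0.3  0.3]
turn [ 0. -0.  0.] shift now-axes [-0.009 -0.001  0.606] after-turn [-0.008 -0.001  0.606]
```

View pics/c6.png

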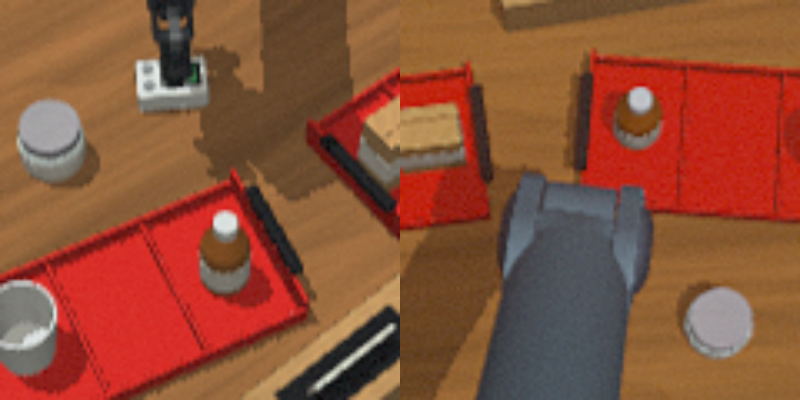

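The bottle stands upright in its cell (top crop, cap at (640,99)), and the gripper is centred over the timer. Gripping the timer.

```bash
python3 -m crank '[[-0.01,0,0.25,0,0,0,0.8],[0,0,0.25,0,0,0,0.8],[0,0,0.1,0,0,0,0.8],[0,0,0,0,0,0,0.8],[0,0,0,0,0,0,0.3]]'
python3 -m crank '[[0,0,0,0,0,0,0.3],[0,0,0,0,0,0,0.3],[0,0,0,0,0,0,0.3],[0,0,0,0,0,0,0.3],[0,0,0,0,0,0,0.3]]'
python3 go.py 457 -15 3 -28.6
python3 -m crank '[[0,0,-0.2,0,0,0,0.3],[0,0,-0.4,0,0,0,0.3],[0,0,-0.4,0,0,0,0.3],[0,0,-0.2,0,0,0,0.3],[0,0,0,0,0,0,0.3]]'
python3 go.py 627 -168 125 -8.8
python3 - <<'E'
from h import *
a=np.radians(-8.8); d=cast([341.65,149.35],.099)[0][:2]-[.624,-.168]; print("bottle",d[0]*np.cos(a)+d[1]*np.sin(a),-d[0]*np.sin(a)+d[1]*np.cos(a))
E
```

```text
time: 24.4
tool_pos: [0.4576, -0.0154, 0.0039]
eef_rot: [0.0, 0.86, 0.511, 0.001]
ft_force: [-0.4, -0.5, -0.4]
gripper_width: 0.606
grasp_force: 0.0
time: 25.02
tool_pos: [0.4581, -0.0153, 0.0043]
eef_rot: [0.0, 0.86, 0.511, 0.001]
ft_force: [-0.9, 0.5, 5.9]
gripper_width: 0.455
grasp_force: 61.7
t 25.02 pos [458.1 -15.3   4.3] psi -28.6 w 0.455 gf 61.7 F [-0.9  0.5  5.9]
turn [ 0.001 -0.001  0.   ] shift now-axes [-0.003 -0.011  0.013] after-turn [-0.003 -0.011  0.013]
time: 25.65
tool_pos: [0.458, -0.0149, 0.1246]
eef_rot: [0.0, 0.86, 0.511, 0.002]
ft_force: [0.1, 0.5, -0.7]
gripper_width: 0.457
grasp_force: 60.9
t 25.65 pos [458.  -14.9 124.6] psi -28.5 w 0.457 gf 60.9 F [ 0.1  0.5 -0.7]
turn [ 0.002 -0.002 -0.219] shift now-axes [-5.380e-01  2.216e+00 -1.000e-03] after-turn [-1.255  1.904 -0.004]
bottle 0.0028092692089075003 0.08826974538316656
```

```bash
python3 -m crank '[[0,0,0,0,0,-0.11,0.3],[0,0,0,0,0,-0.109,0.3],[-0.15,0.23,0,0,0,0,0.3],[-0.3,0.45,0,0,0,0,0.3],[-0.3,0.45,0,0,0,0,0.3]]'
python3 -m crank '[[-0.3,0.45,0,0,0,0,0.3],[-0.2,0.32,0,0,0,0,0.3],[0,0,0,0,0,0,0.3],[0,0,0.3,0,0,0,0.3],[0,0,0.4,0,0,0,0.3]]'
python3 -m crank '[[0,0,0.1,0,0,0,0.3],[0,0,0,0,0,0,0.3],[0,0,0,0,0,0,0.3],[0,0,0,0,0,0,0.3],[0,0,0,0,0,0,0.3]]'
python3 go.py 627 -168 8.5 -8.8
```

```text
time: 26.28
tool_pos: [0.5567, -0.1066, 0.1211]
eef_rot: [-0.001, 0.759, 0.651, -0.001]
ft_force: [1.0, 1.3, -0.2]
gripper_width: 0.454
grasp_force: 60.8
time: 26.9
tool_pos: [0.6249, -0.1668, 0.0518]
eef_rot: [-0.001, 0.759, 0.651, 0.0]
ft_force: [0.1, -0.2, -1.4]
gripper_width: 0.457
grasp_force: 61.0
time: 27.52
tool_pos: [0.6262, -0.1682, 0.0444]
eef_rot: [0.001, 0.76, 0.65, 0.001]
ft_force: [0.2, 0.9, -1.7]
gripper_width: 0.458
grasp_force: 60.9
t 27.52 pos [ 626.2 -168.2   44.4] psi -8.8 w 0.458 gf 60.9 F [ 0.2  0.9 -1.7]
turn [ 0.001 -0.    -0.001] shift now-axes [0.003 0.007 0.36 ] after-turn [0.003 0.008 0.359]
```

```bash
python3 -m crank '[[0,0.01,0.15,0,0,0,0.3],[0,0,0.1,0,0,0,0.3],[0,0,0.07,0,0,0,0.3],[0,0,0.03,0,0,0,0.3],[0,0,0.01,0,0,0,0.3]]'
python3 -m crank '[[0,0,0,0,0,0,0.3],[0,0,0,0,0,0,0.55],[0,0,0,0,0,0,0.7],[0,0,0,0,0,0,0.85],[0,0,0,0,0,0,0.85]]'
python3 -m crank '[[0,0,-0.2,0,0,0,0.85],[0,0,-0.4,0,0,0,0.85],[0,0,-0.4,0,0,0,0.85],[0,0,-0.4,0,0,0,0.85],[0,0,0,0,0,0,0.95]]'
python3 go.py 456 -138 150 -8.8
```

```text
time: 28.15
tool_pos: [0.6253, -0.1679, 0.0085]
eef_rot: [-0.002, 0.76, 0.65, -0.0]
ft_force: [-7.5, 3.7, 14.0]
gripper_width: 0.456
grasp_force: 62.7
time: 28.78
tool_pos: [0.6263, -0.1682, 0.0071]
eef_rot: [-0.0, 0.76, 0.65, -0.0]
ft_force: [-0.0, 0.4, -0.2]
gripper_width: 0.852
grasp_force: 0.0
time: 29.4
tool_pos: [0.6298, -0.17, 0.1534]
eef_rot: [0.004, 0.76, 0.65, 0.003]
ft_force: [1.0, 0.2, 0.1]
gripper_width: 0.947
grasp_force: 0.0
t 29.4 pos [ 629.8 -170.   153.4] psi -8.9 w 0.947 gf 0.0 F [1.  0.2 0.1]
turn [ 0.007  0.    -0.001] shift now-axes [ 0.047 -1.767  0.016] after-turn [ 0.05  -1.767  0.034]
```

```bash
python3 -m crank '[[0.01,-0.25,0,0,0,0,1],[0.01,-0.45,0,0,0,0,1],[0.01,-0.45,0,0,0,0,1],[0.01,-0.4,0,0,0,0,1],[0,-0.18,0,0,0,0,1]]'
python3 -m crank '[[0,0,0,0,0,-0.07,1],[0,0,0.2,0,0,-0.073,1],[0,0,0.4,0,0,0,1],[0,0,0.2,0,0,0,1],[0,0,0,0,0,0,1]]'
python3 -m crank '[[0,0,0,0,0,0,1],[0,0,0,0,0,0,1],[0,0,0,0,0,0,1],[0,0,0,0,0,0,1],[0,0,0,0,0,0,1]]'
python3 go.py 456 -138 2 4.1
python3 - <<'E'
from h import *
cv2.imwrite("pics/c7.png",np.hstack([cv2.resize(robot.capture("scene")[160:300,240:380],(400,400)),cv2.resize(robot.capture("top")[120:240,310:430],(400,400))]))
E
```

```text
time: 30.02
tool_pos: [0.4526, -0.1371, 0.1466]
eef_rot: [-0.002, 0.76, 0.65, -0.0]
ft_force: [0.2, -0.6, 0.4]
gripper_width: 0.996
grasp_force: 0.0
time: 30.65
tool_pos: [0.4539, -0.1374, 0.0659]
eef_rot: [-0.002, 0.682, 0.731, -0.001]
ft_force: [-0.2, -0.7, 0.5]
gripper_width: 0.997
grasp_force: 0.0
time: 31.28
tool_pos: [0.4561, -0.1376, 0.0674]
eef_rot: [0.0, 0.682, 0.731, 0.0]
ft_force: [0.4, 0.3, -0.6]
gripper_width: 0.999
grasp_force: 0.0
t 31.27 pos [ 456.1 -137.6   67.4] psi 4.0 w 0.999 gf 0.0 F [ 0.4  0.3 -0.6]
turn [ 0.    -0.    -0.001] shift now-axes [-0.004 -0.002  0.654] after-turn [-0.004 -0.001  0.654]
```

View pics/c7.png

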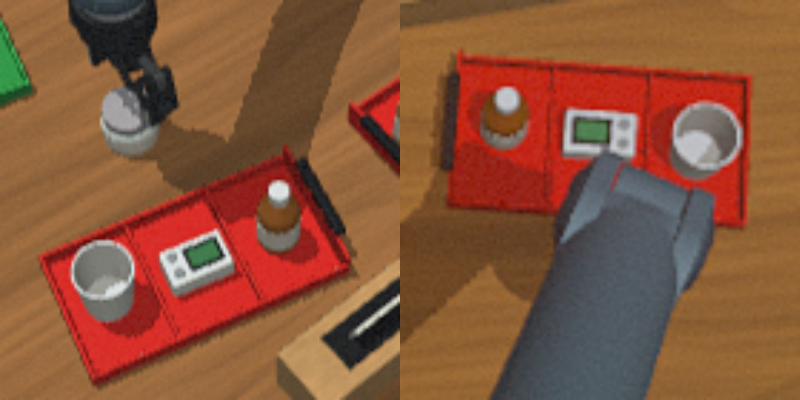

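The timer lies screen up in the middle cell (scene crop (197,262)), and bottle and cup still stand. Gripping the jar.

```bash
python3 -m crank '[[-0.02,0,0.25,0,0,0,1],[0,0,0.25,0,0,0,1],[0,0,0.14,0,0,0,1],[0,0,0,0,0,0,1],[0,0,0,0,0,0,0.5]]'
python3 -m crank '[[0,0,0,0,0,0,0.5],[0,0,0,0,0,0,0.5],[0,0,0,0,0,0,0.5],[0,0,0,0,0,0,0.5],[0,0,0,0,0,0,0.5]]'
python3 go.py 456 -138 3 4.1
python3 -m crank '[[0,0,-0.2,0,0,0,0.5],[0,0,-0.4,0,0,0,0.5],[0,0,-0.4,0,0,0,0.5],[0,0,-0.4,0,0,0,0.5],[0,0,0,0,0,0,0.5]]'
python3 go.py 634 193.9 145 4.1
```

```text
time: 32.0
tool_pos: [0.4568, -0.1399, 0.0039]
eef_rot: [0.001, 0.682, 0.731, 0.0]
ft_force: [-0.2, 0.4, 0.2]
gripper_width: 0.816
grasp_force: 0.0
time: 32.62
tool_pos: [0.4568, -0.1399, 0.0046]
eef_rot: [0.0, 0.682, 0.731, 0.001]
ft_force: [-1.3, -0.3, 5.0]
gripper_width: 0.661
grasp_force: 63.1
t 32.62 pos [ 456.8 -139.9    4.6] psi 4.0 w 0.661 gf 63.1 F [-1.3 -0.3  5. ]
turn [ 0.001 -0.    -0.001] shift now-axes [ 0.019 -0.007  0.016] after-turn [ 0.019 -0.007  0.016]
time: 33.25
tool_pos: [0.4592, -0.1402, 0.1468]
eef_rot: [0.003, 0.682, 0.731, 0.003]
ft_force: [-0.3, 0.2, -1.6]
gripper_width: 0.656
grasp_force: 64.3
t 33.25 pos [ 459.2 -140.2  146.8] psi 4.0 w 0.656 gf 64.3 F [-0.3  0.2 -1.6]
turn [ 0.006 -0.    -0.001] shift now-axes [3.211 1.977 0.036] after-turn [3.207 1.982 0.018]
```

```bash
python3 -m crank '[[0.2,0.12,0,0,0,0,0.5],[0.4,0.25,0,0,0,0,0.5],[0.45,0.28,0,0,0,0,0.5],[0.45,0.28,0,0,0,0,0.5],[0.45,0.28,0,0,0,0,0.5]]'
python3 -m crank '[[0.45,0.28,0,0,0,0,0.5],[0.45,0.28,0,0,0,0,0.5],[0.36,0.23,0,0,0,0,0.5],[0,0,0,0,0,0,0.5],[0,0,0.3,0,0,0,0.5]]'
python3 -m crank '[[0,0,0.4,0,0,0,0.5],[0,0,0.2,0,0,0,0.5],[0,0,0,0,0,0,0.5],[0,0,0,0,0,0,0.5],[0,0,0,0,0,0,0.5]]'
python3 go.py 634 193.9 8.5 4.1
```

```text
time: 33.88
tool_pos: [0.5627, 0.0648, 0.1419]
eef_rot: [-0.001, 0.682, 0.731, -0.001]
ft_force: [0.4, -0.7, 0.2]
gripper_width: 0.66
grasp_force: 64.3
time: 34.5
tool_pos: [0.6349, 0.1948, 0.1142]
eef_rot: [0.001, 0.682, 0.732, 0.002]
ft_force: [-0.2, -1.0, -1.0]
gripper_width: 0.656
grasp_force: 64.4
time: 35.12
tool_pos: [0.6347, 0.1949, 0.0552]
eef_rot: [0.001, 0.682, 0.731, 0.002]
ft_force: [-0.1, 0.3, -1.1]
gripper_width: 0.653
grasp_force: 64.3
t 35.12 pos [634.7 194.9  55.2] psi 4.0 w 0.653 gf 64.3 F [-0.1  0.3 -1.1]
turn [ 0.002 -0.001 -0.001] shift now-axes [-0.01  -0.01   0.467] after-turn [-0.009 -0.008  0.467]
```

```bash
python3 -m crank '[[-0.01,-0.01,0.2,0,0,0,0.5],[0,0,0.15,0,0,0,0.5],[0,0,0.08,0,0,0,0.5],[0,0,0.03,0,0,0,0.5],[0,0,0.01,0,0,0,0.5]]'
python3 -m crank '[[0,0,0,0,0,0,0.5],[0,0,0,0,0,0,0.75],[0,0,0,0,0,0,0.85],[0,0,0,0,0,0,1],[0,0,0,0,0,0,1]]'
python3 -m crank '[[0,0,-0.2,0,0,0,1],[0,0,-0.4,0,0,0,1],[0,0,-0.4,0,0,0,1],[0,0,-0.5,0,0,0,1],[0,0,-0.3,0,0,0,1]]'
python3 -m crank '[[0,-0.4,0,0,0,0,1],[0,-0.5,0,0,0,0,1],[0,-0.5,0,0,0,0,1],[0,-0.3,0,0,0,0,1],[0,0,0,0,0,0,1]]'
python3 go.py 456 -138 3 4.1
python3 - <<'E'
from h import *
cv2.imwrite("pics/c8.png",np.hstack([cv2.resize(robot.capture("scene")[150:310,230:450],(440,320)),cv2.resize(robot.capture("top")[100:220,220:355],(360,320))]))
E
```

```text
time: 35.75
tool_pos: [0.6304, 0.1932, 0.0087]
eef_rot: [-0.003, 0.682, 0.731, -0.002]
ft_force: [-11.4, -1.8, 21.2]
gripper_width: 0.657
grasp_force: 66.5
time: 36.38
tool_pos: [0.6321, 0.1935, 0.0058]
eef_rot: [-0.0, 0.682, 0.731, -0.0]
ft_force: [-0.7, -0.3, -0.1]
gripper_width: 1.001
grasp_force: 0.0
time: 37.0
tool_pos: [0.634, 0.1935, 0.1912]
eef_rot: [0.001, 0.682, 0.731, 0.003]
ft_force: [0.7, 0.0, -0.9]
gripper_width: 0.998
grasp_force: 0.0
time: 37.62
tool_pos: [0.4606, 0.1816, 0.187]
eef_rot: [-0.001, 0.681, 0.732, 0.001]
ft_force: [-0.0, 0.1, -0.0]
gripper_width: 1.002
grasp_force: 0.0
t 37.62 pos [460.6 181.6 187. ] psi 4.1 w 1.002 gf 0.0 F [-0.   0.1 -0. ]
turn [-0.001 -0.002 -0.   ] shift now-axes [-3.19  -0.272  1.832] after-turn [-3.185 -0.274  1.84 ]
```

View pics/c8.png

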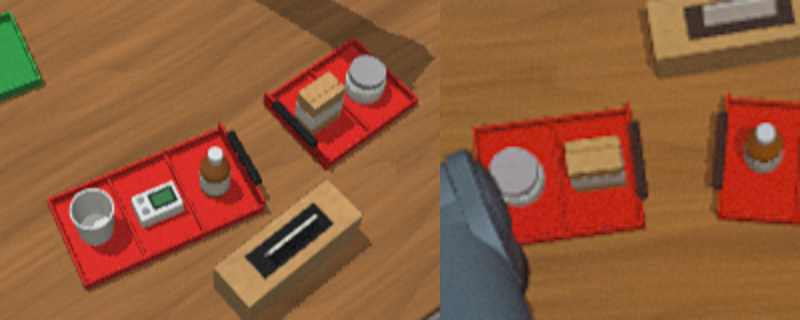

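All five things stand in their cells in both views; jar lid at top crop (516,174). One numeric check of jar and timer before handing in.

```bash
python3 - <<'E'
from h import *
def loc(px,z,c,a):
    d=cast(px,z)[0][:2]-c; a=np.radians(a); return np.round([d[0]*np.cos(a)+d[1]*np.sin(a),-d[0]*np.sin(a)+d[1]*np.cos(a)],4)
print("jar",loc([248.2,164.9],.054,[.634,.15],4.1),"timer",loc([369.65,160.15],.03,[.624,-.168],-8.8))
# cup & all unobstructed from final top view
i=robot.capture("top"); c,f=sub(i,(385,135,425,185)); b,g,r=[c[...,k].astype(int) for k in range(3)]
p=f(cnts((abs(r-g)<45)&(g>85))[0].reshape(-1,2)); j=p[p[:,1]<p[:,1].min()+13]
print("cup",loc(cv2.fitEllipse(j.astype(np.float32))[0],.069,[.624,-.168],-8.8))
E
```

```text
jar [-0.0045  0.0415] timer [-0.0019  0.0016]
cup [-0.008  -0.0878]
```

```bash
python3 -c "
from plant import robot
print(robot.finish_job())"
```

```text
the job is handed in; nothing more can be done
None
```

I placed all five items upright in their cells and handed the job in after about 38 s of robot time; no verdict came back. By camera, four are within about 5 mm of their cell centres, and the cup reads 5–11 mm short in x, inside the 15 mm limit.

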